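Find the vial with the proud cap using the height-limit bridge

TASK

One of the two blue carriers holds a vial whose cap is not fully seated and stands too tall, and you do not know which. Slide a carrier forward by its black knob, gently, along its lane under the red bar: the one that clears goes all the way in until it rests against the dark end stop; if a vial catches on the bar, do not force it, but draw that carrier back behind the yellow line and put the other one through. At the end the carrier that clears is home at the end stop, the too-tall one is behind the yellow line, both still flat in their own lanes and let go; leave the brown bottle and the round blue box alone.

Things in the scene. Friction and masses are not known exactly. Their poses are not given: they have to be found in the camera images.
- gauge: fixed height gauge on the worktop: grey plate 290 x 170 x 8 mm. Origin: centre of its underside, on the worktop; x is the push direction along the lanes, from the open end near the robot to the end stop; y left, z up. Two lanes, 53 mm wide, run along x at y = +40 and -40 mm between steel rails 8 mm high. Carriers slide on the plate's top, z = 8 mm
- bar: fixed red bridge bar across both lanes, 16 x 168 x 16 mm, on posts at its ends. Origin: centre of its underside, at gauge x = 60, y = 0, z = 62 mm; axes as the gauge. Top at z = 82 mm with its screws. A too-tall vial catches on it with the carrier's origin at about gauge x = 0 mm (-4 to +4). Rigid: never load it with more than 25 N
- end_stop: fixed dark steel end stop across both lanes, 12 x 150 x 20 mm. Origin: bottom centre of the face the carriers come to rest against, at gauge x = 122, y = 0, z = 8 mm; axes as the gauge. A carrier that is home against it has its origin at gauge x = +57 mm. Rigid: never load it with more than 25 N
- yellow_line (a point): middle of the yellow line painted across the plate, 10 mm wide, at gauge x = 40 to 50 mm (this point: 45), just before the bar. A carrier is behind it (on the robot's side) when its whole length is: its origin at gauge x < -25 mm
- carrier_left: blue vial carrier in the left lane, 130 long x 50 wide, base 14 high, loose, 0.3 to 0.65 kg, slides under 3 to 9 N; both look alike. Origin: centre of its underside (8 mm above the worktop), x along its length toward the vial, z up. It starts parallel to the gauge, origin at gauge x = -60 to -30, y = +40 mm. Knob at x = -45, vial at x = +42.5 mm
- carrier_right: blue vial carrier in the right lane, 130 long x 50 wide, base 14 high, loose, 0.3 to 0.65 kg, slides under 3 to 9 N; both look alike. Origin: centre of its underside (8 mm above the worktop), x along its length toward the vial, z up. It starts parallel to the gauge, origin at gauge x = -60 to -30, y = -40 mm. Knob at x = -45, vial at x = +42.5 mm
- knob_left (a point): centre of the top of the left carrier's upright round black knob: 18 mm in diameter, 22 mm high (52 down to 30 mm above the carrier's underside, 60 to 38 mm above the worktop), on a steel stem 12 mm thick; fixed to the carrier at carrier x = -45, y = 0 mm. Push, pull or grip it
- knob_right (a point): centre of the top of the right carrier's upright round black knob: 18 mm in diameter, 22 mm high (52 down to 30 mm above the carrier's underside, 60 to 38 mm above the worktop), on a steel stem 12 mm thick; fixed to the carrier at carrier x = -45, y = 0 mm. Push, pull or grip it
- seat_left (a point): centre of the top of the left carrier's vial block (45 x 50 mm, 26 mm high), at carrier x = 42.5 mm. A loose glass vial, 22 mm in diameter with a 20 mm silver cap, stands in its 20 mm deep hole. Vial top above the worktop: 60 mm with the cap seated, 64 mm with the proud cap; which carrier has the proud one is random, exactly one does
- seat_right (a point): centre of the top of the right carrier's vial block (45 x 50 mm, 26 mm high), at carrier x = 42.5 mm. A loose glass vial, 22 mm in diameter with a 20 mm silver cap, stands in its 20 mm deep hole. Vial top above the worktop: 60 mm with the cap seated, 64 mm with the proud cap; which carrier has the proud one is random, exactly one does
- reagent: bystander: brown bottle with a white cap, 48 mm in diameter, 89 high; origin at the centre of its underside
- filter_box: bystander: round blue box, 53 mm in diameter, 22 high; origin at the centre of its underside

How it is judged:
At the end, for the whole second after the job is handed in: one carrier (the one whose vial clears the bar) is home: its origin within 2.5 mm of the end-stop position, gauge x > 54.5 mm; the other is behind the yellow line, gauge x < -24 mm; both lie flat in their own lanes (origin under 12 mm above the worktop, within 6 mm of the lane's middle) and at rest (((x of carrier_left in the frame of gauge above 0.0545 m and x of carrier_right in the frame of gauge below -0.024 m) or (x of carrier_right in the frame of gauge above 0.0545 m and x of carrier_left in the frame of gauge below -0.024 m)) and linear speed of each of carrier_left, carrier_right below 0.01 m/s and z of each of carrier_left, carrier_right in the frame of gauge below 0.012 m and y of carrier_left in the frame of gauge between 0.034 and 0.046 m and y of carrier_right in the frame of gauge between -0.046 and -0.034 m); the robot touches nothing.
It fails at once if the bar is pushed with more than 25 N (contact force between bar and anything else above 25 N).
It fails at once if the end stop is pushed with more than 25 N (contact force between end_stop and anything else above 25 N).
It fails at once if a carrier is lifted out of its lane (more than 10 mm off the plate) or tipped by more than 0.2 rad (z of any of carrier_left, carrier_right in the frame of gauge above 0.018 m or angle between any of carrier_left, carrier_right's own z axis and vertical above 0.2 rad).
It fails at once if a bystander (brown bottle or round blue box) is moved more than 20 mm (distance of any of reagent, filter_box from where it was at the start of the episode above 0.02 m).
It also fails if it takes over 58 s, if anything falls off the work surface, if the arm or the gripper's body presses on something with over 40 N, if the wrist force passes 120 N, or if a joint passes its speed limit or range.

ROBOT

A 6-joint arm with a two-finger parallel gripper is mounted at the origin on the work surface; the furniture and walls round the work are solid. World frame = base frame: x ahead of the robot, y to its left, z up, the work surface at z = 0. Lengths are in m, angles in rad, forces in N, time in s.
With the tool pointing down it reaches from about 0.275 to 0.725 m from the base axis. Payload 15.9 kg.
Tool frame: the origin (TCP) lies at the very end of the fingers, on their centre line; the grasp point (between the pads) lies 19 mm behind it (r.grip_depth is the distance from the TCP to the grasp point, in m); z points along the fingers, y is the line along which they close (so a half turn about z gives the same grasp; the last joint's range is limited). The gripper opens to 85 mm and grips with 20 to 120 N. Pads are 22 mm wide; open, the fingers measure 114 mm over their backs; the gripper's body (76 mm by 85 mm) begins 54 mm behind the grasp point. The pads swing forward as they close: fully open they stand 13 mm farther back than shut.
Start: joints at [1.262, 0.213, -0.034, 1.323, 0, 1.571], TCP at [0.152, 0.476, 0.231] pointing down, gripper open.
Joint ranges: [-2.98, 2.98], [-0.74, 1.72], [-1.14, 1.35], [-2.1, 2.04], [-1.57, 1.44], [-3.14, 3.14]. Speed limits (rad/s): [1.89, 1.89, 2.39, 2.57, 3.14, 3.14].

INTERFACE

Orientations are given as [roll, pitch, yaw] about the fixed x, y, z axes, in that order (R = Rz(yaw) Ry(pitch) Rx(roll)).
In Python, from plant import r, get_image, calibration, workorder gives the robot as it stands.
- The arm moves only by the tool jog_arm, never from a script. Its argument "targets" is a list of rows, each an object with "delta_pos": the shift along the tool's x, y, z in m, a list of three; "yaw": the turn about the tool's z in rad; "gripper": the opening, from -1 (shut) to 1 (fully open). A call has 1 to 5 rows; each row shifts and turns the commanded pose from where the row before left it, along the tool's axes as they then stand; what a row does not reach is not made up. A row lasts 1/12 s, in which the tool goes at most 41.7 mm and 7.16 degrees, less where a joint would pass 70% of its speed; a pose out of reach is approached as far as the arm can. A call is refused whole if a number of a shift passes 0.0417 or a number of a turn 0.125, either way. A call with a gripper value outside its range is refused whole. The fingers move at their own pace and stop on an object; "newtons" is the grip in N (left out, the last holds). Time passes only in rows, so rows that do not move let the fingers close. It gives the time, the measured TCP pose, the force, the opening and the grip force at its end, in the units of the state.
- r.observe(): the state, without advancing time (a new reading comes with each control period).
- get_image(name): name is "scene" or "top" or "wrist"; returns the picture (420x560x3 uint8, blue, green, red); there is no depth.
- calibration(name): a dict with "fx", "fy", "cx", "cy" (pixels), "world_to_cam" (4x4, takes a point from world to camera coordinates). Camera axes: x right, y down, z forward; pixel columns grow to the right and rows downward; lengths in m; the calibration is good to about 2 mm. The wrist camera is an equidistant fisheye: a pixel r from the principal point sees the ray r / f radians off the axis. A picture is of the moment at which its call begins: read the wrist's pose just before it. calibration takes no time and is no camera call; for the wrist camera it gives the pose at the moment of the call.
- workorder.job_done(): hands the job in; it is judged then, once.
The state is a dict: "time": time; "joints": joint angles; "qvel": joint speeds; "effort": joint torques, N m; "ee_pos": TCP position; "ee_rot": TCP orientation; "force": force on the tool from outside, world axes, zero at the start; "wrist_torque": the same for the moment, N m; "gripper_width": finger opening in m; "grasp_force": force on a finger pad.
Only numpy, scipy, OpenCV 4.12 (cv2) and the standard library are available. Lean on these libraries where they do the work, as an engineer would, in place of code of your own. Each camera call takes 0.05 s, during which the arm holds its last target. There are 200 camera calls.

## Working session

There is one attempt and no reset: what is moved stays moved. The work goes in short steps, Python scripts to look and compute and a tool call to move; the robot and the scene stay as the last step left them, time stands still between calls to the robot, and variables do not carry over. Pictures are saved under pics/ and viewed, at most 10 in all, crops included, and the job is handed in when it is done.

Besides the shell and the picture viewer there is one more tool, called after "Emit:" as name(argument=value, ...) on one line, values as JSON. jog_arm: Moves the arm, as the interface text tells. Its arguments: {"type":"object","properties":{"targets":{"type":"array","items":{"type":"object","properties":{"delta_pos":{"type":"array","items":{"type":"number"}},"yaw":{"type":"number"},"gripper":{"type":"number"}}}},"newtons":{"type":"number"}},"required":["targets"]}

```bash
mkdir -p pics
python3 - <<'E'
from plant import r,get_image,calibration
import cv2,numpy as np
for n in("scene","top"):
    cv2.imwrite(f"pics/{n}0.png",get_image(n)); c=calibration(n); print(n,c["fx"],c["fy"],c["cx"],c["cy"],np.round(c["world_to_cam"],4).tolist())
print(r.observe())
E
```

```text
scene 440.3232458483503 440.3232458483503 281.3556083097027 199.5941521850564 [[0.5597, -0.8286, -0.0113, -0.1958], [-0.7385, -0.4926, -0.4604, 0.4342], [0.3759, 0.266, -0.8876, 0.7915], [0.0, 0.0, 0.0, 1.0]]
top 425.69249311216555 425.69249311216555 286.73008300268384 207.9915843195514 [[-0.0056, -1.0, 0.0004, 0.0876], [-0.9985, 0.0056, -0.0536, 0.4751], [0.0536, -0.0007, -0.9986, 1.0465], [0.0, 0.0, 0.0, 1.0]]
{'time': 0.1, 'joints': array([ 1.26203937e+00,  2.13315984e-01, -3.49438939e-02,  1.32352050e+00,
        1.01534689e-05,  1.57078342e+00]), 'qvel': array([ 0.00084283,  0.00043312,  0.00043953,  0.00016086, -0.00081563,
       -0.00048714]), 'effort': array([ 1.83287871e-04, -6.87245607e+01,  4.87804127e+01,  1.22753810e-02,
       -9.04903186e-05,  2.79176319e-06]), 'ee_pos': array([0.15184486, 0.47607672, 0.23088196]), 'ee_rot': array([-3.14060860e+00, -1.01661693e-05,  2.83284859e+00]), 'force': array([-0.42621967, -0.08263542, -0.86105324]), 'wrist_torque': array([ 0.02809051, -0.02513556, -0.00572446]), 'grasp_force': 0.0, 'gripper_width': 0.08557989476431281}
```

View pics/top0.png

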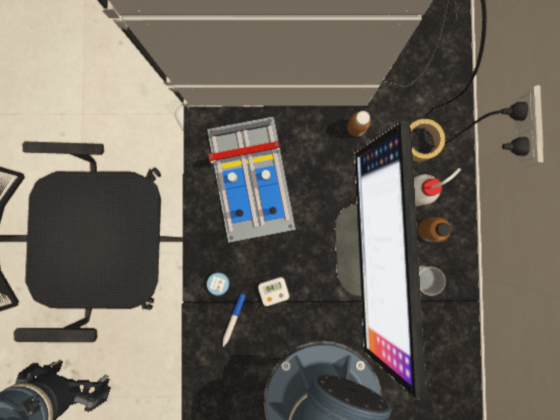

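View pics/scene0.png

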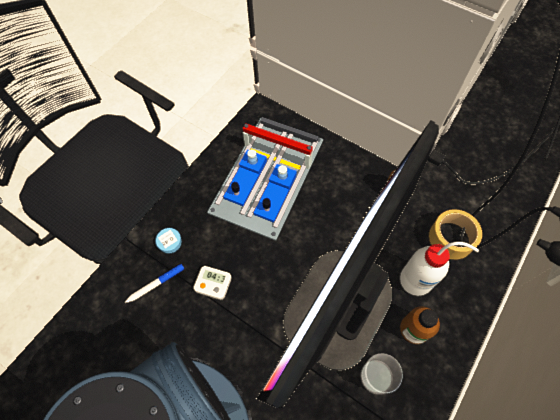

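The top view shows the gauge at px (208–295, 118–240), its bar at (245,150), knobs near (239,213) and (270,211), and vials at (232,177) and (266,174). The blue box is at (218,284), the bottle at (359,123), and the monitor is to the right.

```bash
cat > h.py <<'E'
import cv2,numpy as np
from plant import r,get_image,calibration
def ray(n,uv,c=None):
    c=c or calibration(n); T=np.array(c["world_to_cam"]); x=(uv[0]-c["cx"])/c["fx"]; y=(uv[1]-c["cy"])/c["fy"]
    if n=="wrist":
        t=np.hypot(x,y); d=np.array([x/t*np.sin(t),y/t*np.sin(t),np.cos(t)])
    else: d=np.array([x,y,1.])
    R=T[:3,:3]; return -R.T@T[:3,3], R.T@d
def onz(n,uv,z,c=None):
    o,d=ray(n,uv,c); return o+d*(z-o[2])/d[2]
def blobs(m,amin=10):
    k,l,s,c=cv2.connectedComponentsWithStats(m.astype(np.uint8)); return [(c[i],s[i]) for i in range(1,k) if s[i][4]>=amin]
E
python3 - <<'E'
from h import *
roi={"top":(200,110,305,250),"scene":(200,110,330,245)}
for n in roi:
    im=cv2.imread(f"pics/{n}0.png"); x0,y0,x1,y1=roi[n]
    hsv=cv2.cvtColor(im,cv2.COLOR_BGR2HSV); M=np.zeros(im.shape[:2],bool); M[y0:y1,x0:x1]=1
    H,S,V=hsv[...,0],hsv[...,1],hsv[...,2]
    red=M&((H<8)|(H>172))&(S>150)&(V>80); yel=M&(H>20)&(H<35)&(S>120)&(V>100); blue=M&(H>100)&(H<125)&(S>150)&(V>80)
    for nm,m,z in(("red",red,.075),("yel",yel,.008),("blue",blue,.022)):
        for c,s in blobs(m,25):
            l=cv2.connectedComponents(m.astype(np.uint8))[1]
            pts=np.argwhere(l==l[tuple(np.argwhere(l>0)[0])])
            print(n,nm,np.round(c,1),s[:5],np.round(onz(n,c,z),4))
    ys,xs=np.nonzero(red); rc=cv2.minAreaRect(np.c_[xs,ys].astype(np.float32)); b=cv2.boxPoints(rc)
    print(n,"bar",rc,[np.round(onz(n,p,.08),4).tolist() for p in b])
    cb=cv2.morphologyEx(blue.astype(np.uint8),cv2.MORPH_CLOSE,np.ones((9,9)))
    hull=np.zeros_like(cb)
    for c in cv2.findContours(cb,cv2.RETR_EXTERNAL,2)[0]:
        if cv2.contourArea(c)>150: cv2.fillConvexPoly(hull,cv2.convexHull(c),1)
    hull=cv2.erode(hull,np.ones((3,3)))
    for c,s in blobs((hull>0)&(V<60),8): print(n,"knob",np.round(c,1),s,np.round(onz(n,c,.058),4))
    for c,s in blobs((hull>0)&(V>150)&(S<60),8): print(n,"cap",np.round(c,1),s,np.round(onz(n,c,.06),4))
    crop=im[y0:y1,x0:x1]; cv2.imwrite(f"pics/{n}0c.png",cv2.resize(crop,None,fx=4,fy=4,interpolation=2))
a=cv2.imread("pics/top0c.png");b=cv2.imread("pics/scene0c.png");h=max(a.shape[0],b.shape[0])
z=lambda i:cv2.copyMakeBorder(i,0,h-i.shape[0],0,0,0)
o=np.hstack([z(a),z(b)]); f=min(800/o.shape[1],600/o.shape[0]); cv2.imwrite("pics/crops.png",cv2.resize(o,None,fx=f,fy=f))
E
```

```text
top red [242.6 150.8] [208 142  72  19 450] [0.608  0.1885 0.075 ]
top yel [262.9 158.1] [253 155  21   7  82] [0.6019 0.1443 0.008 ]
top yel [231.5 164.1] [222 161  20   7  81] [0.5872 0.2231 0.008 ]
top blue [269.5 193.8] [255 166  29  54 876] [0.5105 0.1272 0.022 ]
top blue [237.4 196.2] [223 168  29  55 889] [0.5051 0.2067 0.022 ]
top bar ((243.238037109375, 150.5472412109375), (7.32448673248291, 72.35753631591797), 79.77783203125) [[0.6014, 0.2714, 0.08], [0.6309, 0.1042, 0.08], [0.6138, 0.1012, 0.08], [0.5843, 0.2683, 0.08]]
top knob [272.1 210.2] [270 208   5   5  16] [0.4681 0.12   0.058 ]
top knob [238.9 212.6] [237 211   5   4  19] [0.4629 0.1989 0.058 ]
top cap [265.7 174.2] [262 170   9   9  66] [0.5541 0.1347 0.06  ]
top cap [232.  176.6] [228 172   9  10  68] [0.5488 0.2153 0.06  ]
scene red [276.9 138.7] [242 124  70  31 597] [0.606  0.1842 0.075 ]
scene yel [261.1 152.6] [250 148  20  10  44] [0.5894 0.2208 0.008 ]
scene yel [290.1 163.9] [280 159  21  11  88] [0.6015 0.1449 0.008 ]
scene blue [245.2 178.6] [ 224  150   43   56 1007] [0.5035 0.2041 0.022 ]
scene blue [275.1 193.8] [ 254  164   43   58 1068] [0.5091 0.1245 0.022 ]
scene bar ((276.65692138671875, 138.55538940429688), (73.05401611328125, 9.15255355834961), 19.440034866333008) [[0.5755, 0.2636, 0.08], [0.5991, 0.2723, 0.08], [0.63, 0.1038, 0.08], [0.6068, 0.0971, 0.08]]
scene knob [234.9 187.3] [232 182   7  11  59] [0.4582 0.1952 0.058 ]
scene knob [266.  203.3] [263 199   7  10  61] [0.4637 0.116  0.058 ]
scene cap [251.3 154.8] [248 152   8   7  38] [0.5458 0.2139 0.06  ]
scene cap [258.9 186.5] [243 159  35  53 448] [0.4879 0.1518 0.06  ]
scene cap [282.2 169.8] [278 165   9  10  68] [0.5517 0.1333 0.06  ]
```

View pics/crops.png

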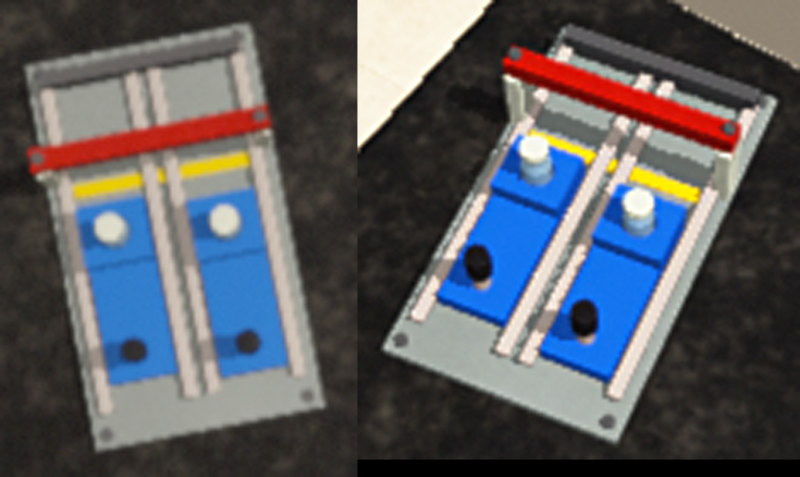

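The crops show both carriers starting well behind the yellow line. The gauge yaw is about 0.177 rad with its origin near (0.5495, 0.1757). The knobs are at about (0.463, 0.199) and (0.468, 0.120), which fits the stated lanes and lengths. I'll start with the left carrier and grip its knob along the lane direction.

Emit:
jog_arm(targets=[{"delta_pos": [-0.0254, -0.0113, 0], "gripper": 1}, {"delta_pos": [-0.0254, -0.0113, 0]}, {"delta_pos": [-0.0254, -0.0113, 0]}, {"delta_pos": [-0.0254, -0.0113, 0]}, {"delta_pos": [-0.0254, -0.0113, 0]}], newtons=20)

```text
$.targets[0]: bad value
```

Emit:
jog_arm(targets=[{"delta_pos": [-0.0254, -0.0113, 0]}, {"delta_pos": [-0.0254, -0.0113, 0]}, {"delta_pos": [-0.0254, -0.0113, 0]}, {"delta_pos": [-0.0254, -0.0113, 0]}, {"delta_pos": [-0.0254, -0.0113, 0]}])

```text
$.targets[0]: bad value
```

Emit:
jog_arm(targets=[{"delta_pos": [-0.0254, -0.0113, 0]}, {"delta_pos": [-0.0254, -0.0113, 0]}, {"delta_pos": [-0.0254, -0.0113, 0]}, {"delta_pos": [-0.0254, -0.0113, 0]}, {"delta_pos": [-0.0254, -0.0113, 0]}])

```text
$.targets[0]: bad value
```

Emit:
jog_arm(targets=[{"delta_pos": [0, 0, 0], "yaw": 0.1205}, {"delta_pos": [0, 0, 0], "yaw": 0.1205}, {"delta_pos": [0, 0, 0], "yaw": 0.1205}, {"delta_pos": [0, 0, 0], "yaw": 0.1205}, {"delta_pos": [0, 0, 0], "yaw": 0.1205}])

```text
$.targets[0]: bad value
```

Emit:
jog_arm(targets=[{"delta_pos": [0, 0, 0], "yaw": 0.1205}, {"delta_pos": [0, 0, 0], "yaw": 0.1205}, {"delta_pos": [0, 0, 0], "yaw": 0.1205}, {"delta_pos": [0, 0, 0], "yaw": 0.1205}, {"delta_pos": [0, 0, 0]}])

```text
$.targets[0]: bad value
```

Run:
```python
from h import *
import json
o=r.observe(); print(o["time"],o["ee_pos"],o["ee_rot"],o["force"])
c=calibration("wrist"); im=get_image("wrist"); cv2.imwrite("pics/w1.png",im)
json.dump({k:np.array(v).tolist() for k,v in c.items()},open("w1.json","w"))
print({k:np.round(v,4).tolist() for k,v in c.items()})
```

```text
0.1 [0.15184486 0.47607672 0.23088196] [-3.14060860e+00 -1.01661693e-05  2.83284859e+00] [-0.42621967 -0.08263542 -0.86105324]
{'fx': 325.1923, 'fy': 325.1923, 'cx': 273.8778, 'cy': 205.2405, 'world_to_cam': [[0.3041, 0.9526, -0.0011, -0.4986], [0.9177, -0.2926, 0.2686, -0.034], [0.2555, -0.0827, -0.9633, 0.3798], [0.0, 0.0, 0.0, 1.0]]}
```

View pics/w1.png

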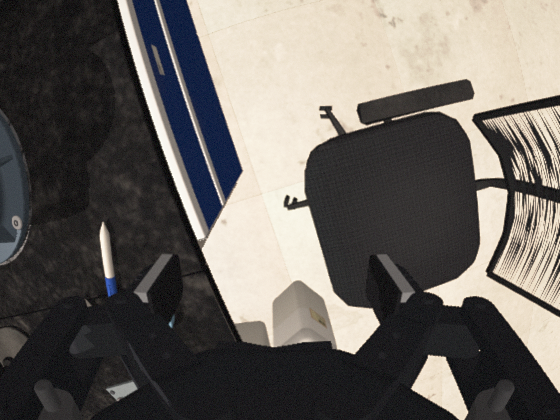

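The moves were refused, so the arm hasn't moved; the wrist view shows the fingers at the bottom, over the desk edge and chair. I'll give all three fields in each row.

Emit:
jog_arm(targets=[{"delta_pos": [-0.0254, -0.0113, 0], "yaw": 0, "gripper": 1}, {"delta_pos": [-0.0254, -0.0113, 0], "yaw": 0, "gripper": 1}, {"delta_pos": [-0.0254, -0.0113, 0], "yaw": 0, "gripper": 1}, {"delta_pos": [-0.0254, -0.0113, 0], "yaw": 0, "gripper": 1}, {"delta_pos": [-0.0254, -0.0113, 0], "yaw": 0, "gripper": 1}], newtons=20)

```text
time: 0.57
ee_pos: [0.2564, 0.3828, 0.2311]
ee_rot: [-3.141, -0.0, 2.833]
force: [1.1, 0.9, -0.9]
gripper_width: 0.0856
grasp_force: 0.0
```

Emit:
jog_arm(targets=[{"delta_pos": [-0.0254, -0.0113, 0], "yaw": 0, "gripper": 1}, {"delta_pos": [-0.0254, -0.0113, 0], "yaw": 0, "gripper": 1}, {"delta_pos": [-0.0254, -0.0113, 0], "yaw": 0, "gripper": 1}, {"delta_pos": [-0.0254, -0.0113, 0], "yaw": 0, "gripper": 1}, {"delta_pos": [-0.0254, -0.0113, 0], "yaw": 0, "gripper": 1}])

```text
time: 0.98
ee_pos: [0.3604, 0.2903, 0.2312]
ee_rot: [-3.141, -0.0, 2.833]
force: [1.0, 0.3, 0.7]
gripper_width: 0.0853
grasp_force: 0.0
```

Emit:
jog_arm(targets=[{"delta_pos": [-0.0254, -0.0113, 0], "yaw": 0, "gripper": 1}, {"delta_pos": [-0.0254, -0.0113, 0], "yaw": 0, "gripper": 1}, {"delta_pos": [-0.0254, -0.0113, 0], "yaw": 0, "gripper": 1}, {"delta_pos": [-0.0254, -0.0113, 0], "yaw": 0, "gripper": 1}, {"delta_pos": [-0.0254, -0.0113, 0], "yaw": 0, "gripper": 1}])

```text
time: 1.4
ee_pos: [0.4642, 0.1979, 0.2312]
ee_rot: [-3.141, -0.0, 2.833]
force: [-0.8, 1.3, -0.0]
gripper_width: 0.0851
grasp_force: 0.0
```

Emit:
jog_arm(targets=[{"delta_pos": [0, 0, 0], "yaw": 0.1205, "gripper": 1}, {"delta_pos": [0, 0, 0], "yaw": 0.1205, "gripper": 1}, {"delta_pos": [0, 0, 0], "yaw": 0.1205, "gripper": 1}, {"delta_pos": [0, 0, 0], "yaw": 0.1205, "gripper": 1}, {"delta_pos": [0, 0, 0], "yaw": 0.1205, "gripper": 1}])

```text
time: 1.82
ee_pos: [0.4633, 0.1989, 0.2311]
ee_rot: [-3.141, -0.0, 2.224]
force: [0.2, 0.1, 0.9]
gripper_width: 0.0852
grasp_force: 0.0
```

Emit:
jog_arm(targets=[{"delta_pos": [0, 0, 0], "yaw": 0.1205, "gripper": 1}, {"delta_pos": [0, 0, 0], "yaw": 0.1205, "gripper": 1}, {"delta_pos": [0, 0, 0], "yaw": 0.1205, "gripper": 1}, {"delta_pos": [0, 0, 0], "yaw": 0.1205, "gripper": 1}, {"delta_pos": [0, 0, 0], "yaw": 0, "gripper": 1}])

```text
time: 2.23
ee_pos: [0.4633, 0.199, 0.2311]
ee_rot: [-3.141, 0.0, 1.742]
force: [0.0, -0.0, 0.8]
gripper_width: 0.0854
grasp_force: 0.0
```

Run:
```python
from h import *
import json
o=r.observe(); print(o["time"],o["ee_pos"],o["ee_rot"],o["force"])
c=calibration("wrist"); im=get_image("wrist"); cv2.imwrite("pics/w2.png",im)
json.dump({k:np.array(v).tolist() for k,v in c.items()},open("w2.json","w"))
```

```text
2.2333 [0.46329398 0.19900627 0.23108107] [-3.14111928e+00  1.35232901e-04  1.74203834e+00] [ 0.03464865 -0.01908239  0.78242712]
```

View pics/w2.png

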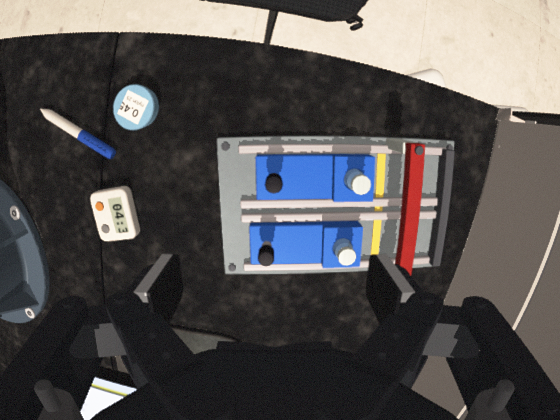

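The wrist view is well aligned with the lanes: left knob at (274,184), right knob at (266,256), bar at (410,205). Next I'll measure the knobs in it.

Run:
```python
from h import *
import json
c=json.load(open("w2.json")); im=cv2.imread("pics/w2.png"); hsv=cv2.cvtColor(im,cv2.COLOR_BGR2HSV);H,S,V=[hsv[...,i] for i in range(3)]
M=np.zeros(V.shape,bool);M[130:280,215:470]=1
blue=M&(H>100)&(H<125)&(S>150)&(V>80); cb=cv2.morphologyEx(blue.astype(np.uint8),cv2.MORPH_CLOSE,np.ones((5,5)))
hull=np.zeros_like(cb)
for k in cv2.findContours(cb,cv2.RETR_EXTERNAL,2)[0]:
    if cv2.contourArea(k)>300: cv2.fillConvexPoly(hull,cv2.convexHull(k),1)
K={}
for k,s in blobs((hull>0)&(V<45),60): K[k[1]]=onz("wrist",k,.056,c); print("knob",k,s,K[k[1]])
for k,s in blobs((hull>0)&(V>150)&(S<60),60): print("cap",k,s,onz("wrist",k,.06,c))
Y=[onz("wrist",k,.008,c) for k,s in blobs(M&(H>20)&(H<35)&(S>120)&(V>100),60)]; print("yel",Y)
red=M&((H<8)|(H>172))&(S>150)&(V>80)
print("bar",onz("wrist",np.argwhere(red).mean(0)[::-1],.078,c))
# rails: directions of lane
for p in [(218,138),(453,141),(225,274),(441,265)]: print("plate",onz("wrist",p,.008,c))
```

```text
knob [273.7        176.71666667] [267 174  14   8  60] [0.46017615 0.20697854 0.056     ]
knob [265.84536082 249.82474227] [259 245  14  12  97] [0.46533188 0.12792357 0.056     ]
cap [360.84982935 184.55631399] [352 175  19  20 293] [0.5482202  0.21547153 0.06      ]
cap [346.72033898 256.51271186] [337 249  19  16 236] [0.55241204 0.13584807 0.06      ]
cap [302.57692308 264.46153846] [271 263  52   4 104] [0.50678696 0.11925111 0.06      ]
yel [array([0.58533962, 0.2225882 , 0.008     ]), array([0.5997546 , 0.14590591, 0.008     ])]
bar [0.60077473 0.2060046  0.078     ]
plate [0.3917942  0.23189549 0.008     ]
plate [0.67360814 0.28478691 0.008     ]
plate [0.42172737 0.06448135 0.008     ]
plate [0.70963251 0.1196471  0.008     ]
```

The two measurements agree: origin (0.5493, 0.1755), yaw 0.182, left knob (0.462, 0.200), right knob (0.467, 0.120). Now I'll descend on the left knob with the fingers half open.

Emit:
jog_arm(targets=[{"delta_pos": [0.0013, -0.0008, 0], "yaw": -0.011, "gripper": 0}, {"delta_pos": [0, 0, 0.025], "yaw": 0, "gripper": 0}, {"delta_pos": [0, 0, 0.03], "yaw": 0, "gripper": 0}, {"delta_pos": [0, 0, 0.03], "yaw": 0, "gripper": 0}, {"delta_pos": [0, 0, 0.03], "yaw": 0, "gripper": 0}])

```text
time: 2.7
ee_pos: [0.4622, 0.2003, 0.1152]
ee_rot: [3.141, -0.0, 1.764]
force: [1.0, 0.3, 0.4]
gripper_width: 0.0428
grasp_force: 0.0
```

Emit:
jog_arm(targets=[{"delta_pos": [0, 0, 0], "yaw": 0, "gripper": 0}, {"delta_pos": [0, 0, 0], "yaw": 0, "gripper": 0}])

```text
time: 2.87
ee_pos: [0.4615, 0.1999, 0.116]
ee_rot: [-3.139, 0.001, 1.762]
force: [-0.8, -0.5, 0.7]
gripper_width: 0.0427
grasp_force: 0.0
```

Run:
```python
from h import *
o=r.observe(); print(o["time"],o["ee_pos"],o["ee_rot"],o["gripper_width"])
im=get_image("wrist"); cv2.imwrite("pics/w3.png",im)
```

```text
2.8667 [0.46149837 0.19987645 0.11601962] [-3.13910048e+00  5.64313518e-04  1.76210157e+00] 0.042718320691384856
```

View pics/w3.png

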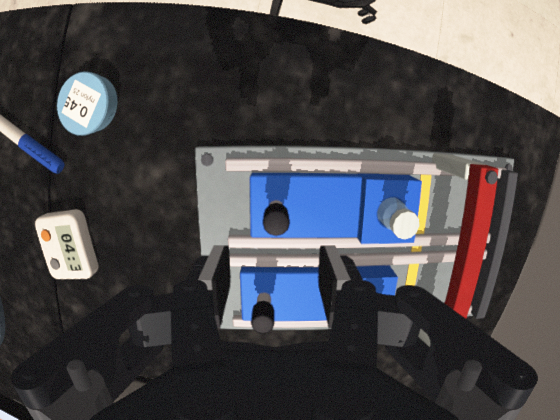

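The left knob at (276,216) is centred between the fingertips (columns about 227 and 322), so I'll go down and close.

Emit:
jog_arm(targets=[{"delta_pos": [0, 0, 0.025], "yaw": 0, "gripper": 0}, {"delta_pos": [0, 0, 0.025], "yaw": 0, "gripper": 0}, {"delta_pos": [0, 0, 0.02], "yaw": 0, "gripper": 0}, {"delta_pos": [0, 0, 0.011], "yaw": 0, "gripper": 0}, {"delta_pos": [0, 0, 0], "yaw": 0, "gripper": 0}])

```text
time: 3.33
ee_pos: [0.4625, 0.2003, 0.0353]
ee_rot: [-3.141, 0.0, 1.761]
force: [0.2, -0.3, 0.3]
gripper_width: 0.0428
grasp_force: 0.0
```

Emit:
jog_arm(targets=[{"delta_pos": [0, 0, 0], "yaw": 0, "gripper": -0.4}, {"delta_pos": [0, 0, 0], "yaw": 0, "gripper": -0.5}, {"delta_pos": [0, 0, 0], "yaw": 0, "gripper": -0.7}, {"delta_pos": [0, 0, 0], "yaw": 0, "gripper": -0.7}, {"delta_pos": [0, 0, 0], "yaw": 0, "gripper": -0.7}])

```text
time: 3.75
ee_pos: [0.4637, 0.2008, 0.0372]
ee_rot: [3.139, -0.001, 1.76]
force: [-1.3, -0.8, 9.0]
gripper_width: 0.017
grasp_force: 20.1
```

Emit:
jog_arm(targets=[{"delta_pos": [0, 0.003, 0], "yaw": 0, "gripper": -0.7}, {"delta_pos": [0, 0.003, 0], "yaw": 0, "gripper": -0.7}, {"delta_pos": [0, 0.003, 0], "yaw": 0, "gripper": -0.7}, {"delta_pos": [0, 0.003, 0], "yaw": 0, "gripper": -0.7}, {"delta_pos": [0, 0.003, 0], "yaw": 0, "gripper": -0.7}])

```text
time: 4.17
ee_pos: [0.4768, 0.2032, 0.0371]
ee_rot: [-3.142, -0.001, 1.76]
force: [-13.4, -2.5, 20.6]
gripper_width: 0.0173
grasp_force: 21.4
```

Emit:
jog_arm(targets=[{"delta_pos": [0, 0.002, 0], "yaw": 0, "gripper": -0.7}, {"delta_pos": [0, 0.002, 0], "yaw": 0, "gripper": -0.7}, {"delta_pos": [0, 0.002, 0], "yaw": 0, "gripper": -0.7}, {"delta_pos": [0, 0.002, 0], "yaw": 0, "gripper": -0.7}])

```text
time: 4.5
ee_pos: [0.4847, 0.2048, 0.0371]
ee_rot: [3.142, -0.001, 1.76]
force: [-14.1, -2.2, 20.8]
gripper_width: 0.0175
grasp_force: 21.4
```

There is about 20 N of downward load on the knob, which adds friction, so I'll ease it off first.

Emit:
jog_arm(targets=[{"delta_pos": [0, 0, -0.001], "yaw": 0, "gripper": -0.7}, {"delta_pos": [0, 0, -0.001], "yaw": 0, "gripper": -0.7}, {"delta_pos": [0, 0, 0], "yaw": 0, "gripper": -0.7}])

```text
time: 4.75
ee_pos: [0.4854, 0.2047, 0.0381]
ee_rot: [3.141, -0.0, 1.759]
force: [-0.3, 0.4, -3.2]
gripper_width: 0.0173
grasp_force: 19.7
```

Emit:
jog_arm(targets=[{"delta_pos": [0, 0.002, 0], "yaw": 0, "gripper": -0.7}, {"delta_pos": [0, 0.002, 0], "yaw": 0, "gripper": -0.7}])

```text
time: 4.92
ee_pos: [0.4891, 0.2053, 0.0375]
ee_rot: [3.141, -0.0, 1.759]
force: [-1.4, -0.1, -1.7]
gripper_width: 0.0172
grasp_force: 19.7
```

Emit:
jog_arm(targets=[{"delta_pos": [0, 0.0005, 0], "yaw": 0, "gripper": -0.7}, {"delta_pos": [0, 0.0005, 0], "yaw": 0, "gripper": -0.7}, {"delta_pos": [0, 0.0005, 0], "yaw": 0, "gripper": -0.7}])

```text
time: 5.17
ee_pos: [0.4904, 0.2055, 0.0373]
ee_rot: [-3.141, -0.0, 1.759]
force: [-3.3, -1.3, -0.4]
gripper_width: 0.0171
grasp_force: 19.9
```

Emit:
jog_arm(targets=[{"delta_pos": [0, 0.0005, 0], "yaw": 0, "gripper": -0.7}, {"delta_pos": [0, 0.0005, 0], "yaw": 0, "gripper": -0.7}, {"delta_pos": [0, 0.0005, 0], "yaw": 0, "gripper": -0.7}])

```text
time: 5.42
ee_pos: [0.4919, 0.2058, 0.0373]
ee_rot: [-3.142, 0.0, 1.759]
force: [-1.2, -0.6, 0.4]
gripper_width: 0.0174
grasp_force: 19.8
```

Emit:
jog_arm(targets=[{"delta_pos": [0, 0.0005, 0], "yaw": 0, "gripper": -0.7}, {"delta_pos": [0, 0.0005, 0], "yaw": 0, "gripper": -0.7}, {"delta_pos": [0, 0.0005, 0], "yaw": 0, "gripper": -0.7}])

```text
time: 5.67
ee_pos: [0.4934, 0.2061, 0.0373]
ee_rot: [3.142, -0.0, 1.759]
force: [-1.4, -1.0, -0.5]
gripper_width: 0.0174
grasp_force: 19.8
```

Emit:
jog_arm(targets=[{"delta_pos": [0, 0.0005, 0], "yaw": 0, "gripper": -0.7}, {"delta_pos": [0, 0.0005, 0], "yaw": 0, "gripper": -0.7}, {"delta_pos": [0, 0.0005, 0], "yaw": 0, "gripper": -0.7}])

```text
time: 5.92
ee_pos: [0.4949, 0.2064, 0.0373]
ee_rot: [3.142, -0.0, 1.759]
force: [-2.4, -1.4, -0.7]
gripper_width: 0.0172
grasp_force: 19.8
```

Emit:
jog_arm(targets=[{"delta_pos": [0, 0.0005, 0], "yaw": 0, "gripper": -0.7}, {"delta_pos": [0, 0.0005, 0], "yaw": 0, "gripper": -0.7}, {"delta_pos": [0, 0.0005, 0], "yaw": 0, "gripper": -0.7}])

```text
time: 6.17
ee_pos: [0.4963, 0.2067, 0.0373]
ee_rot: [-3.142, 0.0, 1.759]
force: [-2.3, 0.0, -0.4]
gripper_width: 0.017
grasp_force: 19.8
```

Emit:
jog_arm(targets=[{"delta_pos": [0, 0.0005, 0], "yaw": 0, "gripper": -0.7}, {"delta_pos": [0, 0.0005, 0], "yaw": 0, "gripper": -0.7}, {"delta_pos": [0, 0.0005, 0], "yaw": 0, "gripper": -0.7}])

```text
time: 6.42
ee_pos: [0.4978, 0.207, 0.0373]
ee_rot: [-3.142, -0.0, 1.759]
force: [-2.8, -0.6, 0.4]
gripper_width: 0.0172
grasp_force: 19.8
```

Emit:
jog_arm(targets=[{"delta_pos": [0, 0.0005, 0], "yaw": 0, "gripper": -0.7}, {"delta_pos": [0, 0.0005, 0], "yaw": 0, "gripper": -0.7}, {"delta_pos": [0, 0.0005, 0], "yaw": 0, "gripper": -0.7}])

```text
time: 6.67
ee_pos: [0.4993, 0.2073, 0.0373]
ee_rot: [-3.142, -0.0, 1.759]
force: [-1.8, 0.6, -0.6]
gripper_width: 0.0173
grasp_force: 19.8
```

Emit:
jog_arm(targets=[{"delta_pos": [0, 0.0005, 0], "yaw": 0, "gripper": -0.7}, {"delta_pos": [0, 0.0005, 0], "yaw": 0, "gripper": -0.7}, {"delta_pos": [0, 0.0005, 0], "yaw": 0, "gripper": -0.7}])

```text
time: 6.92
ee_pos: [0.5007, 0.2075, 0.0373]
ee_rot: [-3.142, -0.0, 1.759]
force: [-2.6, -1.6, -0.8]
gripper_width: 0.017
grasp_force: 19.9
```

Emit:
jog_arm(targets=[{"delta_pos": [0, 0.0005, 0], "yaw": 0, "gripper": -0.7}, {"delta_pos": [0, 0.0005, 0], "yaw": 0, "gripper": -0.7}, {"delta_pos": [0, 0.0005, 0], "yaw": 0, "gripper": -0.7}])

```text
time: 7.17
ee_pos: [0.5021, 0.2078, 0.0373]
ee_rot: [-3.141, -0.0, 1.759]
force: [-4.4, 0.1, 2.2]
gripper_width: 0.0172
grasp_force: 20.0
```

Run:
```python
from h import *
a=get_image("top")[110:250,200:305];b=get_image("scene")[110:245,200:330]
a=cv2.resize(a,(420,560),interpolation=2)[:540];b=cv2.resize(b,None,fx=2.9,fy=2.9,interpolation=2)
b=cv2.copyMakeBorder(b,0,540-b.shape[0],0,0,0); cv2.imwrite("pics/c4.png",np.hstack([a,b]))
```

```text
(no output)
```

View pics/c4.png

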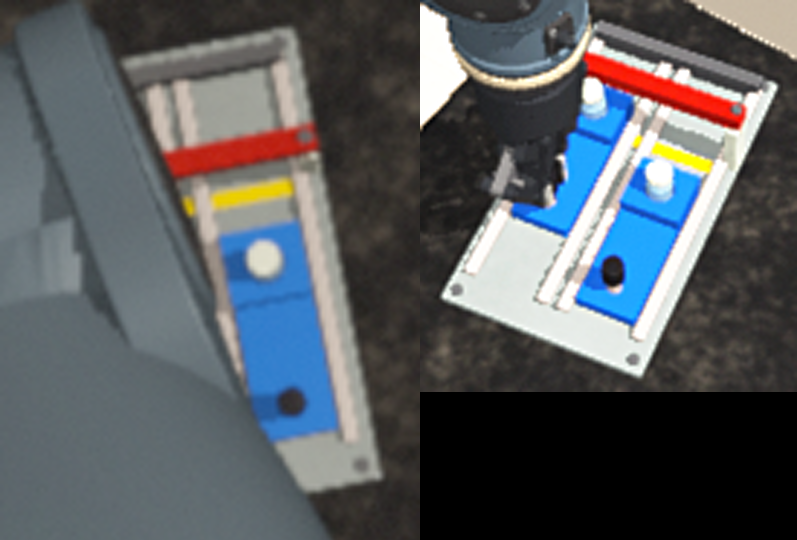

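In the scene view the left carrier has advanced flat in its lane with its vial right at the bar (593,97); the right carrier is untouched. I'll keep creeping forward.

Emit:
jog_arm(targets=[{"delta_pos": [0, 0.0005, 0], "yaw": 0, "gripper": -0.7}, {"delta_pos": [0, 0.0005, 0], "yaw": 0, "gripper": -0.7}])

```text
time: 7.43
ee_pos: [0.5027, 0.2079, 0.0373]
ee_rot: [-3.141, 0.0, 1.759]
force: [-7.8, -1.6, 4.8]
gripper_width: 0.0171
grasp_force: 20.4
```

Emit:
jog_arm(targets=[{"delta_pos": [0, 0.0005, 0], "yaw": 0, "gripper": -0.7}, {"delta_pos": [0, 0.0005, 0], "yaw": 0, "gripper": -0.7}])

```text
time: 7.6
ee_pos: [0.5032, 0.2079, 0.0372]
ee_rot: [-3.14, -0.0, 1.759]
force: [-12.9, -2.7, 9.2]
gripper_width: 0.0171
grasp_force: 20.8
```

The force is rising steeply, so the left vial has caught and is the proud one. I'll draw that carrier back 42 mm.

Emit:
jog_arm(targets=[{"delta_pos": [0, -0.002, 0], "yaw": 0, "gripper": -0.7}, {"delta_pos": [0, -0.004, 0], "yaw": 0, "gripper": -0.7}, {"delta_pos": [0, -0.005, 0], "yaw": 0, "gripper": -0.7}, {"delta_pos": [0, -0.005, 0], "yaw": 0, "gripper": -0.7}, {"delta_pos": [0, -0.005, 0], "yaw": 0, "gripper": -0.7}])

```text
time: 8.02
ee_pos: [0.4831, 0.2042, 0.0374]
ee_rot: [3.141, -0.0, 1.759]
force: [2.2, -0.3, -2.1]
gripper_width: 0.0172
grasp_force: 19.8
```

Emit:
jog_arm(targets=[{"delta_pos": [0, -0.005, 0], "yaw": 0, "gripper": -0.7}, {"delta_pos": [0, -0.005, 0], "yaw": 0, "gripper": -0.7}, {"delta_pos": [0, -0.005, 0], "yaw": 0, "gripper": -0.7}, {"delta_pos": [0, -0.004, 0], "yaw": 0, "gripper": -0.7}, {"delta_pos": [0, -0.002, 0], "yaw": 0, "gripper": -0.7}])

```text
time: 8.43
ee_pos: [0.4623, 0.2002, 0.0373]
ee_rot: [-3.141, 0.0, 1.759]
force: [0.9, 0.0, -2.1]
gripper_width: 0.0174
grasp_force: 19.7
```

Emit:
jog_arm(targets=[{"delta_pos": [0, 0, 0], "yaw": 0, "gripper": -0.6}, {"delta_pos": [0, 0, 0], "yaw": 0, "gripper": -0.4}, {"delta_pos": [0, 0, 0], "yaw": 0, "gripper": 0}, {"delta_pos": [0, 0, 0], "yaw": 0, "gripper": 0}, {"delta_pos": [0, 0, 0], "yaw": 0, "gripper": 0}])

```text
time: 8.85
ee_pos: [0.4631, 0.2004, 0.0374]
ee_rot: [3.141, -0.0, 1.759]
force: [0.1, 0.1, 0.6]
gripper_width: 0.0428
grasp_force: 0.0
```

Emit:
jog_arm(targets=[{"delta_pos": [0, 0, -0.02], "yaw": 0, "gripper": 0}, {"delta_pos": [0, 0, -0.03], "yaw": 0, "gripper": 0}, {"delta_pos": [0, 0, -0.03], "yaw": 0, "gripper": 0}, {"delta_pos": [-0.02, -0.0028, 0], "yaw": 0, "gripper": 0}, {"delta_pos": [-0.02, -0.0028, 0], "yaw": 0, "gripper": 0}])

```text
time: 9.27
ee_pos: [0.4662, 0.1605, 0.1191]
ee_rot: [3.138, -0.001, 1.761]
force: [-0.2, 0.4, -0.4]
gripper_width: 0.0428
grasp_force: 0.0
```

Emit:
jog_arm(targets=[{"delta_pos": [-0.02, -0.0028, 0], "yaw": 0, "gripper": 0}, {"delta_pos": [-0.02, -0.0027, 0], "yaw": 0, "gripper": 0}, {"delta_pos": [0, 0, 0], "yaw": 0, "gripper": 0}, {"delta_pos": [0, 0, 0], "yaw": 0, "gripper": 0}])

```text
time: 9.6
ee_pos: [0.4672, 0.119, 0.1174]
ee_rot: [3.141, -0.0, 1.758]
force: [0.0, 0.3, -0.3]
gripper_width: 0.0426
grasp_force: 0.0
```

Run:
```python
from h import *
print(r.observe()["ee_pos"]); cv2.imwrite("pics/w5.png",get_image("wrist"))
```

```text
[0.46715343 0.11898478 0.11740281]
```

View pics/w5.png

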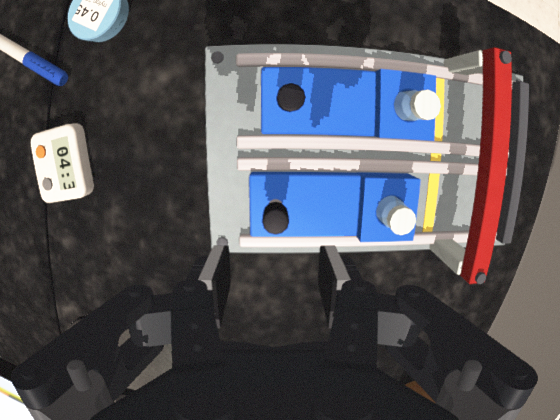

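The left carrier is back behind the yellow line with its vial at (424,105). The right knob at (275,217) is centred between the fingers, so I'll descend and grip.

Emit:
jog_arm(targets=[{"delta_pos": [0.0005, 0, 0.025], "yaw": 0, "gripper": 0}, {"delta_pos": [0, 0, 0.025], "yaw": 0, "gripper": 0}, {"delta_pos": [0, 0, 0.02], "yaw": 0, "gripper": 0}, {"delta_pos": [0, 0, 0.01], "yaw": 0, "gripper": 0}, {"delta_pos": [0, 0, 0], "yaw": 0, "gripper": 0}])

```text
time: 10.07
ee_pos: [0.4656, 0.1204, 0.0355]
ee_rot: [-3.138, 0.0, 1.76]
force: [-0.9, -0.3, -0.4]
gripper_width: 0.0425
grasp_force: 0.0
```

Emit:
jog_arm(targets=[{"delta_pos": [0, 0, 0], "yaw": 0, "gripper": -0.4}, {"delta_pos": [0, 0, 0], "yaw": 0, "gripper": -0.5}, {"delta_pos": [0, 0, 0], "yaw": 0, "gripper": -0.7}, {"delta_pos": [0, 0, 0], "yaw": 0, "gripper": -0.7}, {"delta_pos": [0, 0, 0], "yaw": 0, "gripper": -0.7}])

```text
time: 10.48
ee_pos: [0.4678, 0.1206, 0.0385]
ee_rot: [3.139, -0.001, 1.759]
force: [-0.7, 1.7, 7.7]
gripper_width: 0.017
grasp_force: 20.5
```

Emit:
jog_arm(targets=[{"delta_pos": [0, 0, -0.001], "yaw": 0, "gripper": -0.7}, {"delta_pos": [0, 0.003, -0.0005], "yaw": 0, "gripper": -0.7}, {"delta_pos": [0, 0.004, 0], "yaw": 0, "gripper": -0.7}, {"delta_pos": [0, 0.004, 0], "yaw": 0, "gripper": -0.7}, {"delta_pos": [0, 0.004, 0], "yaw": 0, "gripper": -0.7}])

```text
time: 10.9
ee_pos: [0.482, 0.123, 0.0388]
ee_rot: [-3.141, 0.0, 1.759]
force: [-1.6, 0.3, -2.0]
gripper_width: 0.0172
grasp_force: 19.8
```

Emit:
jog_arm(targets=[{"delta_pos": [0, 0.004, 0], "yaw": 0, "gripper": -0.7}, {"delta_pos": [0, 0.004, 0], "yaw": 0, "gripper": -0.7}, {"delta_pos": [0, 0.004, 0], "yaw": 0, "gripper": -0.7}, {"delta_pos": [0, 0.004, 0], "yaw": 0, "gripper": -0.7}, {"delta_pos": [0, 0.003, 0], "yaw": 0, "gripper": -0.7}])

```text
time: 11.32
ee_pos: [0.5008, 0.1266, 0.0387]
ee_rot: [-3.142, -0.0, 1.759]
force: [-1.3, -0.6, -1.7]
gripper_width: 0.0171
grasp_force: 19.7
```

Emit:
jog_arm(targets=[{"delta_pos": [0, 0.002, 0], "yaw": 0, "gripper": -0.7}, {"delta_pos": [0, 0.002, 0], "yaw": 0, "gripper": -0.7}, {"delta_pos": [0, 0.002, 0], "yaw": 0, "gripper": -0.7}])

```text
time: 11.57
ee_pos: [0.5063, 0.1276, 0.0388]
ee_rot: [-3.141, -0.0, 1.759]
force: [-1.4, -0.2, -2.0]
gripper_width: 0.0173
grasp_force: 19.7
```

Emit:
jog_arm(targets=[{"delta_pos": [0, 0.001, 0], "yaw": 0, "gripper": -0.7}, {"delta_pos": [0, 0.001, 0], "yaw": 0, "gripper": -0.7}])

```text
time: 11.73
ee_pos: [0.5082, 0.128, 0.0388]
ee_rot: [-3.142, -0.0, 1.759]
force: [-2.1, -0.7, -2.0]
gripper_width: 0.017
grasp_force: 19.8
```

Emit:
jog_arm(targets=[{"delta_pos": [0, 0.001, 0], "yaw": 0, "gripper": -0.7}, {"delta_pos": [0, 0.001, 0], "yaw": 0, "gripper": -0.7}])

```text
time: 11.9
ee_pos: [0.5101, 0.1284, 0.0388]
ee_rot: [3.142, -0.0, 1.759]
force: [-1.7, -0.2, -3.2]
gripper_width: 0.0169
grasp_force: 19.7
```

Emit:
jog_arm(targets=[{"delta_pos": [0, 0.001, 0], "yaw": 0, "gripper": -0.7}, {"delta_pos": [0, 0.001, 0], "yaw": 0, "gripper": -0.7}])

```text
time: 12.07
ee_pos: [0.5121, 0.1287, 0.0388]
ee_rot: [-3.142, 0.0, 1.759]
force: [-2.1, -0.5, -2.3]
gripper_width: 0.0172
grasp_force: 19.7
```

Emit:
jog_arm(targets=[{"delta_pos": [0, 0.001, 0], "yaw": 0, "gripper": -0.7}, {"delta_pos": [0, 0.001, 0], "yaw": 0, "gripper": -0.7}])

```text
time: 12.23
ee_pos: [0.5141, 0.1291, 0.0388]
ee_rot: [3.142, 0.0, 1.759]
force: [-1.4, 0.4, -1.8]
gripper_width: 0.0173
grasp_force: 19.7
```

Emit:
jog_arm(targets=[{"delta_pos": [0, 0.001, 0], "yaw": 0, "gripper": -0.7}, {"delta_pos": [0, 0.001, 0], "yaw": 0, "gripper": -0.7}])

```text
time: 12.4
ee_pos: [0.5161, 0.1295, 0.0388]
ee_rot: [-3.142, -0.0, 1.759]
force: [-0.7, 0.0, -2.3]
gripper_width: 0.017
grasp_force: 19.7
```

Emit:
jog_arm(targets=[{"delta_pos": [0, 0.001, 0], "yaw": 0, "gripper": -0.7}, {"delta_pos": [0, 0.001, 0], "yaw": 0, "gripper": -0.7}])

```text
time: 12.57
ee_pos: [0.518, 0.1299, 0.0388]
ee_rot: [-3.142, -0.0, 1.759]
force: [-1.5, -0.7, -2.2]
gripper_width: 0.017
grasp_force: 19.7
```

Emit:
jog_arm(targets=[{"delta_pos": [0, 0.001, 0], "yaw": 0, "gripper": -0.7}, {"delta_pos": [0, 0.001, 0], "yaw": 0, "gripper": -0.7}])

```text
time: 12.73
ee_pos: [0.52, 0.1303, 0.0388]
ee_rot: [-3.142, -0.0, 1.759]
force: [-1.7, -0.3, -2.2]
gripper_width: 0.0171
grasp_force: 19.7
```

It is clear of the bar at carrier x of about +8. I'll continue toward the end stop.

Emit:
jog_arm(targets=[{"delta_pos": [0, 0.001, 0], "yaw": 0, "gripper": -0.7}, {"delta_pos": [0, 0.001, 0], "yaw": 0, "gripper": -0.7}])

```text
time: 12.9
ee_pos: [0.522, 0.1306, 0.0388]
ee_rot: [3.142, -0.0, 1.759]
force: [-1.2, 0.0, -1.7]
gripper_width: 0.0173
grasp_force: 19.7
```

Emit:
jog_arm(targets=[{"delta_pos": [0, 0.002, 0], "yaw": 0, "gripper": -0.7}, {"delta_pos": [0, 0.003, 0], "yaw": 0, "gripper": -0.7}, {"delta_pos": [0, 0.004, 0], "yaw": 0, "gripper": -0.7}, {"delta_pos": [0, 0.004, 0], "yaw": 0, "gripper": -0.7}, {"delta_pos": [0, 0.004, 0], "yaw": 0, "gripper": -0.7}])

```text
time: 13.32
ee_pos: [0.5392, 0.1339, 0.0388]
ee_rot: [3.141, -0.0, 1.759]
force: [-2.0, 0.8, -2.2]
gripper_width: 0.0174
grasp_force: 19.8
```

Emit:
jog_arm(targets=[{"delta_pos": [0, 0.004, 0], "yaw": 0, "gripper": -0.7}, {"delta_pos": [0, 0.004, 0], "yaw": 0, "gripper": -0.7}, {"delta_pos": [0, 0.004, 0], "yaw": 0, "gripper": -0.7}, {"delta_pos": [0, 0.004, 0], "yaw": 0, "gripper": -0.7}, {"delta_pos": [0, 0.003, 0], "yaw": 0, "gripper": -0.7}])

```text
time: 13.73
ee_pos: [0.5578, 0.1375, 0.0388]
ee_rot: [3.142, 0.0, 1.759]
force: [-1.8, -0.5, -1.4]
gripper_width: 0.0171
grasp_force: 19.8
```

Emit:
jog_arm(targets=[{"delta_pos": [0, 0.002, 0], "yaw": 0, "gripper": -0.7}, {"delta_pos": [0, 0.002, 0], "yaw": 0, "gripper": -0.7}, {"delta_pos": [0, 0.002, 0], "yaw": 0, "gripper": -0.7}])

```text
time: 13.98
ee_pos: [0.5632, 0.1385, 0.0388]
ee_rot: [-3.141, 0.0, 1.759]
force: [-0.9, -0.5, -2.1]
gripper_width: 0.0169
grasp_force: 19.7
```

Emit:
jog_arm(targets=[{"delta_pos": [0, 0.001, 0], "yaw": 0, "gripper": -0.7}, {"delta_pos": [0, 0.001, 0], "yaw": 0, "gripper": -0.7}])

```text
time: 14.15
ee_pos: [0.5652, 0.1389, 0.0388]
ee_rot: [-3.142, -0.0, 1.759]
force: [-1.4, -0.7, -1.9]
gripper_width: 0.017
grasp_force: 19.8
```

Emit:
jog_arm(targets=[{"delta_pos": [0, 0.0007, 0], "yaw": 0, "gripper": -0.7}, {"delta_pos": [0, 0.0007, 0], "yaw": 0, "gripper": -0.7}])

```text
time: 14.32
ee_pos: [0.5665, 0.1391, 0.0388]
ee_rot: [-3.142, -0.0, 1.759]
force: [-1.3, -0.6, -2.7]
gripper_width: 0.0173
grasp_force: 19.8
```

Emit:
jog_arm(targets=[{"delta_pos": [0, 0.0007, 0], "yaw": 0, "gripper": -0.7}, {"delta_pos": [0, 0.0007, 0], "yaw": 0, "gripper": -0.7}])

```text
time: 14.48
ee_pos: [0.5679, 0.1394, 0.0388]
ee_rot: [3.142, 0.0, 1.759]
force: [-1.6, -0.8, -2.0]
gripper_width: 0.0172
grasp_force: 19.7
```

Emit:
jog_arm(targets=[{"delta_pos": [0, 0.0007, 0], "yaw": 0, "gripper": -0.7}, {"delta_pos": [0, 0.0007, 0], "yaw": 0, "gripper": -0.7}])

```text
time: 14.65
ee_pos: [0.5686, 0.1395, 0.0386]
ee_rot: [-3.14, 0.0, 1.759]
force: [-9.2, -1.2, 0.9]
gripper_width: 0.0167
grasp_force: 20.2
```

Contact with the end stop is at gauge x of about 57, as expected. I'll release with a small opening, since the bar is close, and lift.

Emit:
jog_arm(targets=[{"delta_pos": [0, 0, 0], "yaw": 0, "gripper": -0.5}, {"delta_pos": [0, 0, 0], "yaw": 0, "gripper": -0.35}, {"delta_pos": [0, 0, 0], "yaw": 0, "gripper": -0.3}, {"delta_pos": [0, 0, 0], "yaw": 0, "gripper": -0.3}, {"delta_pos": [0, 0, 0], "yaw": 0, "gripper": -0.3}])

```text
time: 15.07
ee_pos: [0.5695, 0.1397, 0.039]
ee_rot: [3.141, -0.0, 1.759]
force: [-0.2, -1.2, 0.2]
gripper_width: 0.03
grasp_force: 0.0
```

Emit:
jog_arm(targets=[{"delta_pos": [0, 0, -0.01], "yaw": 0, "gripper": -0.3}, {"delta_pos": [0, 0, -0.02], "yaw": 0, "gripper": -0.3}, {"delta_pos": [0, 0, -0.03], "yaw": 0, "gripper": -0.3}, {"delta_pos": [0, 0, -0.035], "yaw": 0, "gripper": -0.3}, {"delta_pos": [0, -0.01, -0.035], "yaw": 0, "gripper": -0.3}])

```text
time: 15.48
ee_pos: [0.5598, 0.1378, 0.1707]
ee_rot: [3.141, -0.0, 1.759]
force: [1.7, -0.0, 0.9]
gripper_width: 0.0304
grasp_force: 0.0
```

Emit:
jog_arm(targets=[{"delta_pos": [-0.01, -0.02, -0.02], "yaw": 0, "gripper": -0.3}, {"delta_pos": [-0.01, -0.02, -0.01], "yaw": 0, "gripper": -0.3}, {"delta_pos": [0, -0.02, 0], "yaw": 0, "gripper": -0.3}, {"delta_pos": [0, 0, 0], "yaw": 0, "gripper": -0.3}, {"delta_pos": [0, 0, 0], "yaw": 0, "gripper": -0.3}])

```text
time: 15.9
ee_pos: [0.5041, 0.1068, 0.2]
ee_rot: [3.14, -0.0, 1.759]
force: [0.8, -0.1, 0.2]
gripper_width: 0.0299
grasp_force: 0.0
```

Run:
```python
from h import *
print(r.observe()["ee_pos"]); c=calibration("wrist"); im=get_image("wrist"); cv2.imwrite("pics/w6.png",im)
import json; json.dump({k:np.array(v).tolist() for k,v in c.items()},open("w6.json","w"))
hsv=cv2.cvtColor(im,cv2.COLOR_BGR2HSV);H,S,V=[hsv[...,i] for i in range(3)]
O=np.array([.5493,.1755]);u=np.array([.9835,.181]);v=np.array([-.181,.9835])
for k,s in blobs((H>100)&(H<125)&(S>150)&(V>60),150):
    cols=[s[0],s[0]+s[2]]; print(k,s,[np.round([(onz("wrist",(x,k[1]),.022,c)[:2]-O)@u,(onz("wrist",(x,k[1]),.022,c)[:2]-O)@v],4) for x in cols])
```

```text
[0.504064   0.10679393 0.20002648]
[65.97396963 63.80260304] [ 48  51  37  26 461] [array([-0.3202,  0.0871]), array([-0.2652,  0.0779])]
[294.37318904  86.38837493] [ 230   60  134   53 5729] [array([-0.1016,  0.039 ]), array([0.0311, 0.0422])]
[358.7458073 165.1216705] [ 321  141   75   49 3041] [array([-0.0109, -0.0392]), array([ 0.0695, -0.037 ])]
[431.796875   154.13169643] [418 145  28  23 448] [array([ 0.0945, -0.0241]), array([ 0.1298, -0.0222])]
[426.83561644 187.76369863] [415 177  27  18 292] [array([ 0.0944, -0.0608]), array([ 0.129, -0.06 ])]
```

View pics/w6.png

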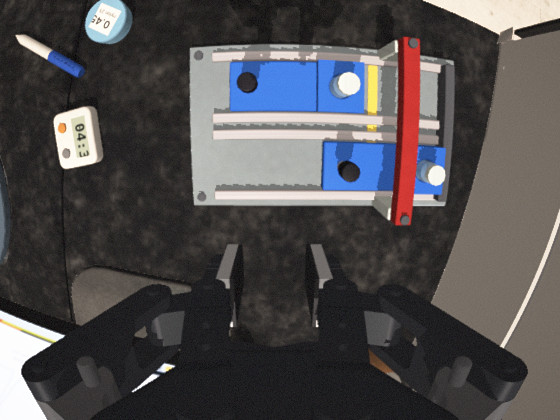

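The right carrier is under the bar with its front at col 446, next to the end stop. The left one is behind the yellow line, and the bottle and box are in place. I'll zoom in on the end-stop gap.

Run:
```python
import json
from h import *
c=json.load(open("w6.json"));im=cv2.imread("pics/w6.png")
cv2.imwrite("pics/z.png",cv2.resize(im[135:205,310:465],None,fx=5,fy=5,interpolation=cv2.INTER_NEAREST))
O=np.array([.5493,.1755]);u=np.array([.9835,.181])
g=lambda p,z:round(float((onz("wrist",p,z,c)[:2]-O)@u),4)
for z in(.008,.022,.028,.034): print(z,g((445,165),z),g((446,165),z))
b=im[150:186,435:460].astype(int); print(b[::6].tolist()[2][5:16], b[::6].tolist()[5][5:16])
```

```text
0.008 0.138 0.1394
0.022 0.1298 0.1311
0.028 0.1262 0.1275
0.034 0.1227 0.124
[[230, 125, 69], [230, 124, 66], [231, 127, 66], [231, 124, 66], [210, 115, 77], [117, 102, 102], [98, 99, 103], [101, 101, 105], [111, 108, 108], [104, 103, 105], [83, 80, 84]] [[241, 249, 249], [240, 248, 250], [240, 249, 251], [230, 242, 244], [141, 148, 150], [99, 99, 102], [105, 103, 106], [101, 100, 99], [100, 100, 102], [49, 48, 49], [37, 38, 39]]
```

View pics/z.png

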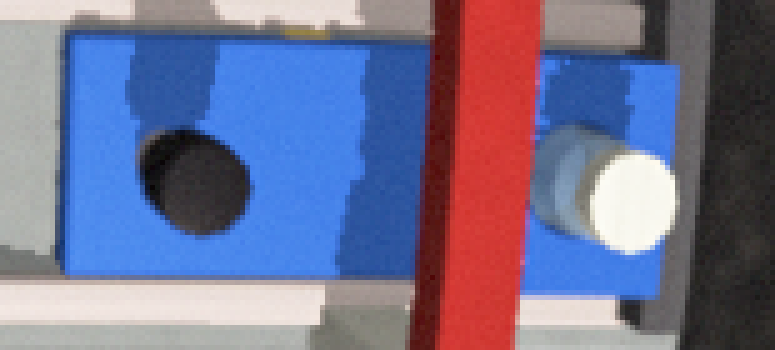

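The zoom shows the block's front edge against the stop with no gap (0.1227 m measured, 0.122 m nominal). Handing in.

```bash
python3 -c "
from plant import workorder
print(workorder.job_done())"
```

```text
the job is handed in; nothing more can be done
None
```

I've handed the job in (the hand-in returned no verdict): the left carrier's vial caught on the bar, so I drew it back behind the yellow line, and the right carrier cleared and is home at the end stop, with both let go.

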